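# Stand the dressing bottle on the bench tray and slide it to the boot

## Robot

A 7-joint arm with a two-finger parallel gripper is mounted at the origin on the work surface. World frame = base frame: x ahead of the robot, y to its left, z up, the work surface at z = 0. Lengths are in m, angles in rad, forces in N, time in s.
With the tool pointing down it reaches from about 0.4 to 0.85 m from the base axis. Payload 10.4 kg.
Tool frame: the origin (TCP) lies midway between the tips of the shut fingers; the grasp point (between the pads) lies 19 mm behind it; z points along the fingers, y is the line along which they close (so a half turn about z gives the same grasp; the last joint's range is limited). The gripper opens to 87 mm and grips with 3 to 60 N. Pads are 19 mm wide; open, the fingers measure 117 mm over their backs; the gripper's body (75 mm by 190 mm) begins 51 mm behind the grasp point.
Start: joints at [-1.361, 0.332, -0.065, 1.46, 0.022, 1.35, -0.088], TCP at [0.144, 0.608, 0.223] pointing down, gripper open.
Joint ranges: [-2.6, 2.6], [-0.5, 2.12], [-1.47, 1.34], [0.16, 2.42], [-1.27, 4.41], [0.06, 2.06], [-2.6, 2.6]. Speed limits (rad/s): [2.22, 2.22, 2.79, 2.79, 3.14, 3.14, 3.14].

## Interface

Orientations are given as a unit quaternion [x, y, z, w].
In Python, from bench import r gives the robot as it stands.
- The arm moves only by the tool carry_out, never from a script. Its argument "steps" is a list that holds one entry, the list of rows, each a list of 6 numbers: the shift along the tool's x, y, z in cm, then the turn, a rotation vector about the tool's x, y, z in rad. In form: [[[dx, dy, dz, wx, wy, wz], ...]]. A call has 1 to 20 rows; each row is the pose to reach, as a shift and turn from the pose commanded when the call began, along the tool's axes at that moment; what a row does not reach only later rows make up. A row lasts 1/12 s, in which the tool goes at most 41.7 mm and 7.16 degrees, less where a joint would pass 70% of its speed; a pose out of reach is approached as far as the arm can. A call with a gripper value outside its range is refused whole. "hand" is the closure, from -1 (fully open) to 1 (shut), set as the call begins (left out, the last holds). The fingers move at their own pace and stop on an object; "squeeze" is the grip in N (left out, the last holds). Time passes only in rows, so rows that repeat a pose let the fingers close. It gives the time, the measured TCP pose, the force, the opening and the grip force at its end, in the units of the state.
- r.read_state(): the state, without advancing time (a new reading comes with each control period).
- r.camera(name): name is "scene" or "top"; returns the picture (420x560x3 uint8, red, green, blue); there is no depth.
- r.camera_params(name): a dict with "fx", "fy", "cx", "cy" (pixels), "view" (4x4, takes a point from world to camera coordinates). Camera axes: x right, y up, looking along -z (the intrinsics and any distortion apply to the point x, -y, -z); pixel columns grow to the right and rows downward; lengths in m; the calibration is good to about 2 mm. A picture is of the moment at which its call begins. camera_params takes no time and is no camera call.
- r.close_job(): hands the job in; it is judged then, once.
The state is a dict: "time": time; "joint_positions": joint angles; "joint_vel": joint speeds; "joint_torque": joint torques, N m; "ee_pos": TCP position; "eef_rot": TCP orientation; "ft_force": force on the tool from outside, world axes, zero at the start; "torque": the same for the moment, N m; "width": finger opening in m; "grip_force": force on a finger pad.
Only numpy, scipy, OpenCV 4.12 (cv2) and the standard library are available. Lean on these libraries where they do the work, as an engineer would, in place of code of your own. Each camera call takes 0.05 s, during which the arm holds its last target. There are 200 camera calls.

## Task

Take the red bottle of leather dressing out of the slanted rest and stand it upright, without dropping it, wholly on the round cork pad of the sliding tray while the tray is still parked at the rest's end of its rails. Let go of it, then slide the tray gently all the way to the stop by the boot, with the bottle and the polish tin still standing on it. Leave the blue bottle in the rest and everything else where it is.

Things in the scene. Friction and masses are not known exactly. Their poses are not given: they have to be found in the camera images.
- red_bottle_center (a point): Red plastic bottle with black cap and a white label band: 48 mm diameter, straight-sided from 0 to 83 mm up, then a shoulder to a cap 29 mm wide from 91 to 110 mm up (110 mm tall in all), 110 to 230 g. The point is its centre, on its axis, 55 mm from the underside; its z axis runs from underside to cap. At the start it leans 0.6 rad (34 degrees) in the rest, cap towards the robot's side.
- blue_bottle_center (a point): Blue bottle with white cap, the same shape and size, leaning in the other bay of the rest; stays there. Point and axes as for the red bottle.
- rest: Blue slanted bottle rest, fixed, base 150 mm (x) by 220 mm (y), with two bays at y = -60 and +60 mm; which bottle is in which bay varies. In each bay a bottle stands on a sloping foot plate (plate centre at x = 30 mm, 50 mm above the bench) and leans towards the rest's -x, lying on two thin steel rods under it that reach 44 mm up from its foot; its sides and top are open, and it comes out along its own axis. Origin: centre of the underside.
- rails: Two fixed aluminium rails on the bench, 480 mm long along the y axis, 116 mm wide over the rails (140 mm over the end blocks), with a black end block at each end (22 mm high); a black boot stands fixed on the bench beyond the -y end. The tray runs on them. Origin: centre of the underside.
- pad (a point): Centre of the top of the round cork pad (80 mm across, 3 mm proud) in the middle of the steel tray. The tray is 300 mm along y and 160 mm along x, with rims 16 mm high over its underside; the pad's top lies 24 mm above the bench and 3 mm above the tray's floor. Axes as the rails'; moves with the tray.
- knob (a point): Black upright round knob of the tray, 16 mm in diameter, 50 mm tall over the tray floor, 122 mm from the pad's centre towards the rails' +y (trailing end). The point is on its axis, 32 mm above the tray floor and 18 mm below the knob's top. Meant to be gripped from above.
- tray (a joint): Travel of the tray along the rails in m: 0 to 0.02 at the start (parked), 0.14 at the stop; grows towards the rails' -y (towards the boot). Slides with about 2 N of friction plus 12 N per m/s and stays where it is left.
- tin_center (a point): Polish tin, black with green lid, 69 mm across, 28 mm tall, standing loose on the tray about 95 mm from the pad's centre on the side away from the knob. The point is its centre, 14 mm up; z axis up. It rides along on the tray.
- can_center (a point): Yellow tin can with a wide white label, 68 mm across, 160 mm tall, standing on the bench; bystander. Point half-way up.
- mug_center (a point): Green mug, 76 mm across, 85 mm tall, on the bench; bystander. Point half-way up.
- jar_center (a point): Small reddish jar with white label and brass lid, 60 mm across and tall, on the bench; bystander. Point half-way up.
- hammer_tip (a point): Hammer lying on the bench between the robot and the rest, handle to the robot's right; bystander. The point is on its head.
- brush: Flat brush lying on the bench beyond the rest; bystander.
Mind the look-alikes: they are no part of the job. What is meant by the part that bears tin_center is not white, and is the smaller of those in its own colour.

How it is judged:
On the way, in this order (a step that is already met when the one before it is completed fails the run):
1. the red bottle is lifted out of the rest (distance of red_bottle_center from where it was at the start of the episode above 0.06 m), for 0.1 s.
2. the red bottle stands upright on the cork pad, let go, with the tray still parked (horizontal distance between red_bottle_center and pad below 0.016 m and z of red_bottle_center in the frame of pad between 0.05 and 0.06 m and angle between red_bottle_center's own z axis and vertical below 0.06 rad and contact force between the fingers and red_bottle below 0.05 N and value of joint tray below 0.04 m), for 0.3 s.
3. the tray has been slid to its stop (value of joint tray above 0.134 m), for 0.1 s.
At the end, for the whole second after the job is handed in: The red bottle stands upright (within 0.06 rad) and still, wholly on the cork pad (its axis within 16 mm of the pad's centre), the tray is within 6 mm of its stop by the boot, the polish tin stands flat on the tray, and nothing else has been moved (horizontal distance between red_bottle_center and pad below 0.016 m and z of red_bottle_center in the frame of pad between 0.05 and 0.06 m and angle between red_bottle_center's own z axis and vertical below 0.06 rad and value of joint tray above 0.134 m and linear speed of red_bottle below 0.02 m/s and angle between tin_center's own z axis and vertical below 0.1 rad and z of tin_center in the frame of pad between 0.005 and 0.018 m); the robot touches nothing.
It fails at once if the red bottle is dropped (faster than 0.4 m/s while not held) or laid over (leaning more than 1.05 rad) ((linear speed of red_bottle above 0.4 m/s and contact force between the fingers and red_bottle below 0.05 N) or angle between red_bottle_center's own z axis and vertical above 1.05 rad).
It fails at once if the tray is slammed along (faster than 0.4 m/s) (velocity of joint tray above 0.4 m/s).
It fails at once if the polish tin is tipped (angle between tin_center's own z axis and vertical above 0.3 rad).
It fails at once if the blue bottle is moved more than 20 mm (distance of blue_bottle_center from where it was at the start of the episode above 0.02 m).
It fails at once if a bystander on the bench is moved more than 30 mm (distance of any of can_center, mug_center, jar_center, hammer_tip, brush from where it was at the start of the episode above 0.03 m).
It also fails if it takes over 54 s, if anything falls off the work surface, if the arm or the gripper's body presses on something with over 40 N, if the wrist force passes 120 N, or if a joint passes its speed limit or range.

## Working session

There is one attempt and no reset: what is moved stays moved. The work goes in short steps, Python scripts to look and compute and a tool call to move; the robot and the scene stay as the last step left them, time stands still between calls to the robot, and variables do not carry over. Pictures are saved under pics/ and viewed, at most 10 in all, crops included, and the job is handed in when it is done.

Besides the shell and the picture viewer there is one more tool, called after ">>>" by a JSON object that holds its "name" and its "arguments". carry_out: Moves the arm, as the interface text tells. Its arguments: {"type":"object","properties":{"steps":{"type":"array","items":{"type":"array","items":{"type":"array","items":{"type":"number"}}}},"hand":{"type":"number"},"squeeze":{"type":"number"}},"required":["steps"]}

```bash
ls; mkdir -p pics
python3 - <<'E'
from bench import r
import cv2,numpy as np
np.set_printoptions(precision=4,suppress=True)
for n in("scene","top"):
    p=r.camera_params(n);print(n,p)
    cv2.imwrite(f"pics/{n}0.png",r.camera(n)[:,:,::-1])
s=r.read_state();print(s)
E
```

```text
pics
scene {'fx': 546.6210044658261, 'fy': 546.6210044658261, 'cx': 286.948274805981, 'cy': 206.27122924161776, 'view': array([[-0.42  ,  0.9075,  0.0018,  0.2774],
       [-0.7483, -0.3474,  0.565 ,  0.3395],
       [ 0.5134,  0.236 ,  0.8251, -1.6991],
       [ 0.    ,  0.    ,  0.    ,  1.    ]])}
top {'fx': 396.89897174082495, 'fy': 396.89897174082495, 'cx': 275.7805623389463, 'cy': 207.9947096831265, 'view': array([[ 0.002 , -0.9997, -0.0243, -0.0173],
       [ 0.9967,  0.0001,  0.0807, -0.5586],
       [-0.0807, -0.0243,  0.9964, -1.1635],
       [ 0.    ,  0.    ,  0.    ,  1.    ]])}
{'time': 0.1, 'joint_positions': array([-1.3606,  0.3328, -0.0647,  1.4609,  0.0216,  1.3499, -0.0885]), 'joint_vel': array([ 0.0002, -0.0001,  0.    , -0.0025, -0.0006, -0.0006, -0.0007]), 'joint_torque': array([  0.0022, -62.4545,   0.0253, -39.0717,  -0.0613,   0.0366,
         0.0001]), 'ee_pos': array([0.1441, 0.6078, 0.2218]), 'eef_rot': array([ 0.1162,  0.9932, -0.0006, -0.    ]), 'ft_force': array([-0.0226, -0.6751,  0.1174]), 'torque': array([-0.0273, -0.0087, -0.0228]), 'grip_force': 0.0, 'width': 0.08688014380186393}
```

View pics/scene0.png

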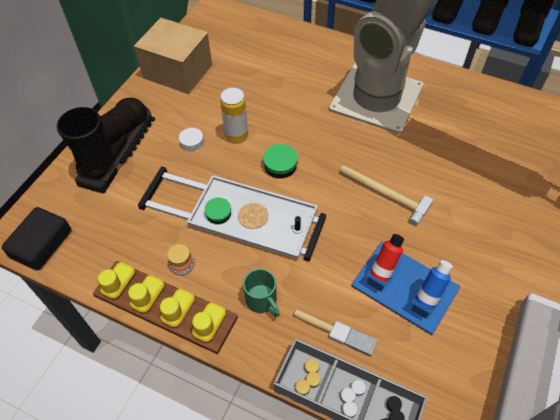

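View pics/top0.png

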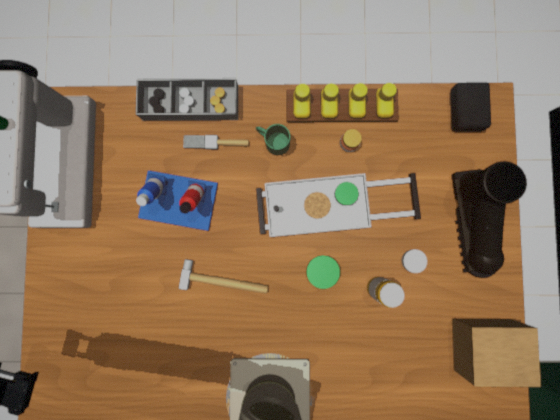

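The scene view shows the red bottle at (387,258), the blue one at (433,288), the rest at (407,285), the pad at (253,216) and the knob at (297,223).
Tin candidates are the small green one on the tray (218,210), the large green one (281,160) and the white one (191,139). I pick the small green one, which stays where it is.
Bottle candidates are red (387,258), blue (433,288) and the reddish jar (180,260). I pick the one in the rest at (387,258), which is (192,198) in the top view.

```bash
cat > h.py <<'E'
from bench import r
import cv2,numpy as np
from scipy.spatial.transform import Rotation as R
np.set_printoptions(precision=4,suppress=True)
P={n:r.camera_params(n) for n in("scene","top")}
def ray(n,uv):
    p=P[n];V=p["view"];d=np.array([(uv[0]-p["cx"])/p["fx"],-(uv[1]-p["cy"])/p["fy"],-1.])
    return -V[:3,:3].T@V[:3,3],V[:3,:3].T@d
def plane(n,uv,z):
    o,d=ray(n,uv);return o+d*(z-o[2])/d[2]
def proj(n,X):
    p=P[n];c=p["view"][:3,:3]@X+p["view"][:3,3];return np.array([p["cx"]-p["fx"]*c[0]/c[2],p["cy"]+p["fy"]*c[1]/c[2]])
def tri(a,b):
    o1,d1=ray("scene",a);o2,d2=ray("top",b)
    t=np.linalg.lstsq(np.c_[d1,-d2],o2-o1,rcond=None)[0]
    A=o1+d1*t[0];B=o2+d2*t[1];return (A+B)/2,np.linalg.norm(A-B)
def mask(img,lo,hi,box):
    h=cv2.cvtColor(img,cv2.COLOR_RGB2HSV);m=cv2.inRange(h,lo,hi);k=np.zeros_like(m)
    x0,y0,x1,y1=box;k[y0:y1,x0:x1]=m[y0:y1,x0:x1];return k
def big(m):
    c=max(cv2.findContours(m,cv2.RETR_EXTERNAL,cv2.CHAIN_APPROX_NONE)[0],key=cv2.contourArea);return c
def cen(c):
    M=cv2.moments(c);return np.array([M["m10"],M["m01"]])/M["m00"]
E
python3 - <<'E'
from h import *
s=cv2.imread("pics/scene0.png")[:,:,::-1].copy();t=cv2.imread("pics/top0.png")[:,:,::-1].copy()
# blue base
for n,im,b in(("scene",s,(345,235,470,335)),("top",t,(130,165,225,235))):
    m=mask(im,(100,120,60),(120,255,255),b);c=cv2.convexHull(big(m));q=cv2.approxPolyDP(c,5,True)[:,0];print(n,"rest",q.tolist())
    for z in(0.005,): print(np.array([plane(n,u,z)[:2] for u in q]))
# pad, tin
for n,im,bp,bt in(("scene",s,(235,200,272,232),(200,195,235,225)),("top",t,(300,188,333,222),(332,180,360,208))):
    h=cv2.cvtColor(im,cv2.COLOR_RGB2HSV)
    c=big(mask(im,(5,60,60),(25,255,255),bp));print(n,"pad",cen(c),cv2.contourArea(c),plane(n,cen(c),.024))
    c=big(mask(im,(50,100,50),(80,255,255),bt));print(n,"tin",cen(c),plane(n,cen(c),.049))
a=cv2.resize(s[195:330,270:480],None,fx=3.5,fy=3.5,interpolation=2)
cv2.imwrite("pics/c1.png",a[:,:,::-1])
b=np.hstack([cv2.resize(t[165:240,130:220],None,fx=4.4,fy=4.4,interpolation=2),cv2.resize(t[165:240,250:340],None,fx=4.4,fy=4.4,interpolation=2)])
cv2.imwrite("pics/c2.png",b[:,:,::-1])
E
```

```text
scene rest [[459, 287], [430, 333], [352, 283], [382, 242], [448, 274]]
[[0.533  0.4011]
 [0.6759 0.3706]
 [0.6323 0.1616]
 [0.4915 0.1896]
 [0.5098 0.3674]]
top rest [[148, 172], [216, 183], [207, 229], [139, 217], [138, 193]]
[[0.6711 0.3774]
 [0.6367 0.1668]
 [0.4961 0.1922]
 [0.5324 0.4012]
 [0.6061 0.4065]]
scene pad [252.7093 215.3542] 566.5 [ 0.5686 -0.1406  0.024 ]
scene tin [217.4654 209.288 ] [ 0.6042 -0.2224  0.049 ]
top pad [316.9274 204.7856] 503.0 [ 0.5681 -0.1393  0.024 ]
top tin [346.3534 193.3263] [ 0.5994 -0.2232  0.049 ]
```

View pics/c1.png

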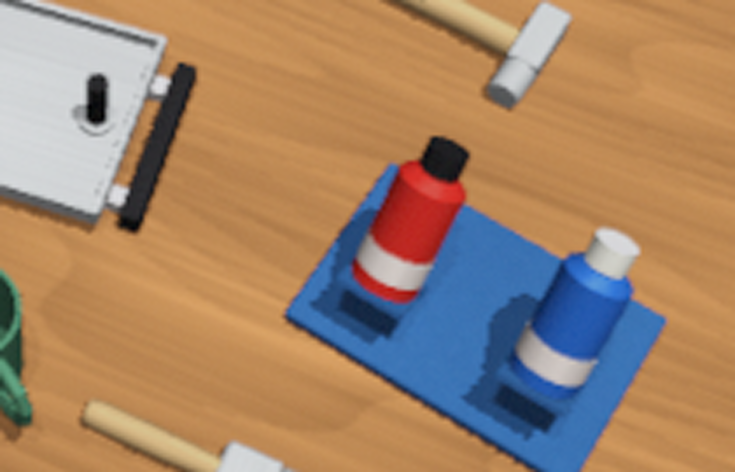

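View pics/c2.png

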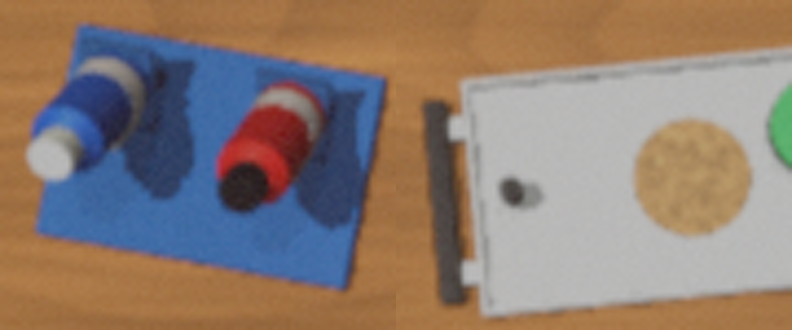

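The crop shows the red bottle in the bay nearer the tray, black cap at about (397,240) in the full scene picture, leaning toward the robot and clear of the blue one. The knob, pad and tin are where I listed them. Next I measure the axis precisely.

Run:
```python
from h import *
s=cv2.imread("pics/scene0.png")[:,:,::-1].copy();t=cv2.imread("pics/top0.png")[:,:,::-1].copy()
H={};C={}
for n,im,b,bc in(("scene",s,(365,225,412,290),(388,230,408,252)),("top",t,(176,180,208,216),(176,200,195,215))):
    m=mask(im,(0,150,60),(8,255,255),b)|mask(im,(172,150,60),(180,255,255),b)
    pts=cv2.findNonZero(m);h=cv2.convexHull(pts);H[n]=cen(h);print(n,H[n],cv2.minAreaRect(h))
    hs=cv2.cvtColor(im,cv2.COLOR_RGB2HSV); c=big(mask(im,(0,0,0),(180,255,60),bc));C[n]=cen(c);print("cap",C[n],cv2.contourArea(c))
B,e1=tri(H["scene"],H["top"]);K,e2=tri(C["scene"],C["top"]);print(B,e1,K,e2)
a=K-B;print("len",np.linalg.norm(a),a/np.linalg.norm(a))
for psi in(-.16,-.18,-.2):
    ax=R.from_euler('z',psi).apply([-np.sin(.6),0,np.cos(.6)]);c0=np.array([.5835,.283,0])+R.from_euler('z',psi).apply([.030,-.06,.05])
    print(psi,ax,"ctr",c0+.055*ax,"h45",c0+.045*ax,"cap",c0+.1*ax,proj("scene",c0+.1*ax),proj("top",c0+.1*ax))
# rails: tray bright mask edges in top & scene
for n,im,b in(("scene",s,(185,175,322,255)),("top",t,(262,170,372,240))):
    c=cv2.convexHull(big(mask(im,(0,0,120),(180,60,255),b)));q=cv2.approxPolyDP(c,4,True)[:,0];print(n,q.tolist());print(np.array([plane(n,u,.033)[:2] for u in q]))
for n,im,b in(("scene",s,(290,213,303,233)),("top",t,(271,203,283,213))):
    c=big(mask(im,(0,0,0),(180,255,90),b));x,y,w,hh=cv2.boundingRect(c);print("knob",n,(x,y,w,hh),cen(c),plane(n,cen(c),.05),plane(n,(x+w/2,y+4),.068))
    H[n]=cen(c)
print(tri(H["scene"],H["top"]))
```

```text
scene [386.2497 260.4897] ((386.3031005859375, 261.2308654785156), (20.544710159301758, 39.22655487060547), 25.201122283935547)
cap [396.4734 239.9415] 94.0
top [189.9071 199.1202] ((190.03077697753906, 198.44615173339844), (16.124515533447266, 19.59748649597168), 29.744882583618164)
cap [185.1212 207.2475] 66.0
[0.5807 0.2237 0.0813] 0.007873896756215781 [0.5519 0.2268 0.1332] 0.0015015907884683786
len 0.059409022423067656 [-0.4841  0.0518  0.8735]
-0.16 [-0.5574  0.09    0.8253] ctr [0.5729 0.2239 0.0954] h45 [0.5785 0.223  0.0871] cap [0.5478 0.228  0.1325] [397.8071 238.8606] [184.9917 208.6677]
-0.18 [-0.5555  0.1011  0.8253] ctr [0.5717 0.2242 0.0954] h45 [0.5773 0.2231 0.0871] cap [0.5467 0.2287 0.1325] [398.2591 238.6039] [184.719  209.0677]
-0.2 [-0.5534  0.1122  0.8253] ctr [0.5705 0.2244 0.0954] h45 [0.5761 0.2233 0.0871] cap [0.5456 0.2295 0.1325] [398.7177 238.3557] [184.4385 209.4624]
scene [[185, 178], [216, 176], [316, 205], [318, 218], [305, 252], [291, 254], [187, 222]]
[[ 0.5428 -0.3582]
 [ 0.5015 -0.2856]
 [ 0.4751 -0.0022]
 [ 0.5103  0.0184]
 [ 0.6161  0.0285]
 [ 0.6358 -0.0005]
 [ 0.6626 -0.2807]]
top [[371, 181], [369, 227], [276, 236], [265, 229], [265, 183], [364, 173]]
[[ 0.6379 -0.2988]
 [ 0.5018 -0.2906]
 [ 0.475  -0.0178]
 [ 0.4956  0.0147]
 [ 0.6324  0.0153]
 [ 0.6619 -0.2785]]
knob scene (295, 216, 6, 15) [297.0825 222.9769] [ 0.5569 -0.0199  0.05  ] [ 0.5585 -0.017   0.068 ]
knob top (275, 206, 4, 5) [276.386 208.193] [ 0.5558 -0.0192  0.05  ] [ 0.5491 -0.0213  0.068 ]
(array([ 0.5561, -0.0197,  0.049 ]), np.float64(0.0011184311602753477))
```

```bash
cat >> h.py <<'E'
CTR=np.array([.573,.224,.0955]);AX=R.from_euler('z',-.17).apply([-np.sin(.6),0,np.cos(.6)])
YB=np.array([np.sin(.17),np.cos(.17),0])
def rot(y,z): return R.from_matrix(np.c_[np.cross(y,z),y,z])
def rows(*tg):
    s=r.read_state();q=R.from_quat(s["eef_rot"]);p=s["ee_pos"]
    for P_,Q_ in tg: print(np.r_[q.inv().apply(np.array(P_)-p)*100,(q.inv()*Q_).as_rotvec()].round(3).tolist())
E
python3 - <<'E'
from h import *
Q=rot(YB,-AX)
q0=R.from_quat(r.read_state()["eef_rot"])
rows(([.144,.608,.36],q0),([.40,.36,.34],Q),(CTR+.13*AX,Q))
E
```

```text
[0.017, -0.001, -13.816, 0.0, 0.0, 0.0]
[-30.614, -18.222, -11.791, -0.02, -0.6, -0.061]
[-43.259, -27.906, 1.942, -0.02, -0.6, -0.061]
```

>>> {"name": "carry_out", "arguments": {"steps": [[[0,0,-8,0,0,0],[-3,-2,-12,0,0,0],[-30.6,-18.2,-11.8,-0.02,-0.6,-0.061],[-30.6,-18.2,-11.8,-0.02,-0.6,-0.061],[-30.6,-18.2,-11.8,-0.02,-0.6,-0.061],[-30.6,-18.2,-11.8,-0.02,-0.6,-0.061],[-30.6,-18.2,-11.8,-0.02,-0.6,-0.061],[-30.6,-18.2,-11.8,-0.02,-0.6,-0.061],[-30.6,-18.2,-11.8,-0.02,-0.6,-0.061],[-30.6,-18.2,-11.8,-0.02,-0.6,-0.061],[-43.3,-27.9,1.9,-0.02,-0.6,-0.061],[-43.3,-27.9,1.9,-0.02,-0.6,-0.061],[-43.3,-27.9,1.9,-0.02,-0.6,-0.061],[-43.3,-27.9,1.9,-0.02,-0.6,-0.061],[-43.3,-27.9,1.9,-0.02,-0.6,-0.061],[-43.3,-27.9,1.9,-0.02,-0.6,-0.061],[-43.3,-27.9,1.9,-0.02,-0.6,-0.061]]], "hand": -1, "squeeze": 20}}

```text
time: 1.52
ee_pos: [0.5013, 0.2334, 0.2014]
eef_rot: [0.083, 0.952, -0.027, 0.293]
ft_force: [-0.3, 0.5, -0.7]
width: 0.087
grip_force: 0.0
```

Run:
```python
from h import *
Q=rot(YB,-AX);s=r.read_state();print(s["time"],s["ee_pos"],s["joint_positions"],s["ft_force"])
rows((CTR+.13*AX,Q),(CTR-.007*AX,Q))
im=r.camera("scene");cv2.imwrite("pics/s1.png",cv2.resize(im[170:340,290:500],None,fx=3.5,fy=3.5)[:,:,::-1])
g=s["ee_pos"];z=R.from_quat(s["eef_rot"]).as_matrix()[:,2];print(g,z,"axis offset at tcp line:",(np.eye(3)-np.outer(AX,AX))@(g-CTR))
```

```text
1.5167 [0.5013 0.2334 0.2014] [-1.1324 -0.1029  0.2874  2.1166  0.6949  0.908   0.1765] [-0.3469  0.5126 -0.7158]
[0.013, 0.284, -0.179, -0.004, -0.002, -0.002]
[-0.012, 0.339, 13.521, -0.004, -0.002, -0.002]
[0.5013 0.2334 0.2014] [ 0.5543 -0.0992 -0.8264] axis offset at tcp line: [-0.0004 -0.0028  0.0001]
```

View pics/s1.png

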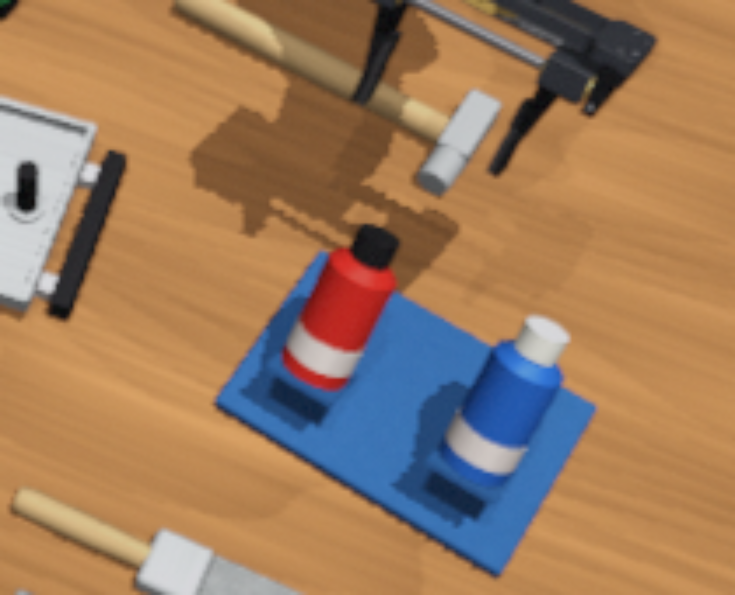

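The crop shows both fingertips, at about (395,197) and (431,219) in the scene picture. They straddle the red bottle's axis with the bottle untouched, so I advance along it.

>>> {"name": "carry_out", "arguments": {"steps": [[[0,0,0,0,0,0],[0,0,1.5,0,0,0],[0,0,3,0,0,0],[0,0,4.5,0,0,0],[0,0,6,0,0,0],[0,0,7,0,0,0],[0,0,7,0,0,0],[0,0,7,0,0,0]]]}}

```text
time: 2.23
ee_pos: [0.5398, 0.2317, 0.1465]
eef_rot: [0.08, 0.952, -0.024, 0.295]
ft_force: [0.1, -0.1, 0.1]
width: 0.0872
grip_force: 0.0
```

Run:
```python
from h import *
Q=rot(YB,-AX);s=r.read_state();print(s["ft_force"],s["joint_vel"])
rows((CTR-.007*AX,Q))
im=r.camera("scene");cv2.imwrite("pics/s2.png",cv2.resize(im[190:310,330:480],None,fx=4.5,fy=4.5)[:,:,::-1])
```

```text
[ 0.0954 -0.1115  0.0715] [-0.0019 -0.0217 -0.0015 -0.0016  0.0016  0.0055  0.001 ]
[0.077, -0.218, 6.824, 0.002, 0.001, 0.001]
```

View pics/s2.png

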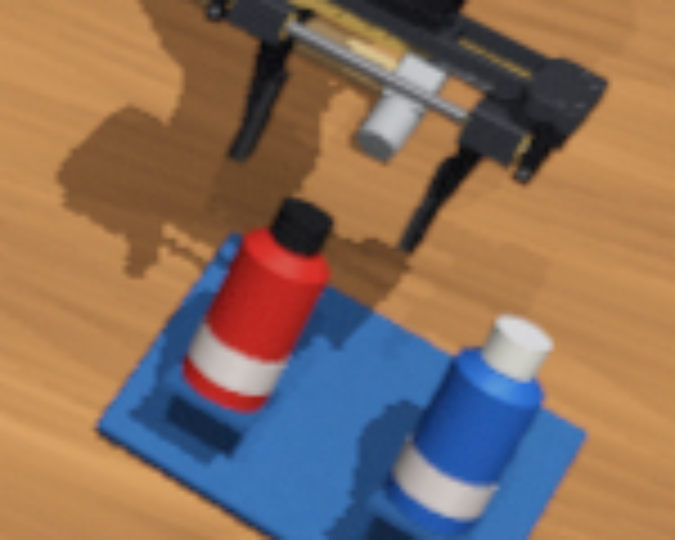

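Run:
```python
from h import *
s=r.read_state();q=R.from_quat(s["eef_rot"]);p=s["ee_pos"]
f=lambda X:((proj("scene",X)-[330,190])*4.5).round(0)
for d in(-.0435,0,.0435,-.0585,.0585): print(d,f(p+q.apply([0,d,0])))
for h in(0,.05,.1,.11): print(h,f(CTR+(h-.055)*AX))
im=r.camera("scene");b=(365,225,412,290)
m=mask(im,(0,150,60),(8,255,255),b)|mask(im,(172,150,60),(180,255,255),b);print((cen(cv2.convexHull(cv2.findNonZero(m)))-[330,190])*4.5)
```

```text
-0.0435 [246. 155.]
0 [322. 196.]
0.0435 [400. 238.]
-0.0585 [221. 141.]
0.0585 [427. 252.]
0 [228. 377.]
0.05 [266. 300.]
0.1 [306. 220.]
0.11 [314. 204.]
[254.4083 315.6115]
```

The crop shows the fingertips at (240,157) and (408,247) on either side of the cap (303,225). That agrees with the projected axis to about 2 mm, so I go on, close and check.

>>> {"name": "carry_out", "arguments": {"steps": [[[0,-0.2,1.3,0,0,0],[0,-0.2,2.6,0,0,0],[0,-0.2,3.9,0,0,0],[0,-0.2,5.2,0,0,0],[0,-0.2,6.2,0,0,0],[0,-0.2,6.8,0,0,0],[0,-0.2,6.8,0,0,0],[0,-0.2,6.8,0,0,0]]]}}

```text
time: 3.0
ee_pos: [0.5776, 0.2221, 0.09]
eef_rot: [0.081, 0.952, -0.024, 0.295]
ft_force: [-0.0, 0.7, 0.3]
width: 0.087
grip_force: 0.0
```

>>> {"name": "carry_out", "arguments": {"steps": [[[0,0,0,0,0,0],[0,0,0,0,0,0],[0,0,0,0,0,0],[0,0,0,0,0,0],[0,0,0,0,0,0],[0,0,0,0,0,0],[0,0,0,0,0,0],[0,0,0,0,0,0],[0,0,0,0,0,0],[0,0,0,0,0,0]]], "hand": 1, "squeeze": 20}}

```text
time: 3.83
ee_pos: [0.5777, 0.2218, 0.0897]
eef_rot: [0.081, 0.952, -0.025, 0.295]
ft_force: [-0.5, 0.2, 0.7]
width: 0.0475
grip_force: 20.0
```

>>> {"name": "carry_out", "arguments": {"steps": [[[0,0,-0.5,0,0,0],[0,0,-1.5,0,0,0],[0,0,-3,0,0,0],[0,0,-4.5,0,0,0],[0,0,-6,0,0,0],[0,0,-7.5,0,0,0],[0,0,-9,0,0,0],[0,0,-10.5,0,0,0],[0,0,-12,0,0,0],[0,0,-13,0,0,0],[0,0,-13,0,0,0]]]}}

```text
time: 4.75
ee_pos: [0.5045, 0.2351, 0.199]
eef_rot: [0.081, 0.952, -0.023, 0.295]
ft_force: [0.9, -0.1, -1.6]
width: 0.0474
grip_force: 20.0
```

Run:
```python
from h import *
s=r.read_state();print(s["time"],s["width"],s["ft_force"],s["joint_positions"])
Z=np.array([0,0,-1.])
Qv=rot(YB,Z)
# over pad keep yaw; also 10cm above final
pad=np.array([.5684,-.1400,.024])
rows(([.50,.22,.25],Qv),(pad+[0,0,.049+.10],Qv),(pad+[0,0,.049+.03],Qv))
```

```text
4.75 0.04739388170927502 [ 0.8937 -0.1192 -1.5981] [-1.1344 -0.0981  0.2953  2.1189  0.6986  0.8905  0.1767]
[-2.733, -1.539, -4.319, 0.004, 0.601, 0.001]
[-8.99, -35.914, 9.145, 0.004, 0.601, 0.001]
[-5.033, -35.941, 14.919, 0.004, 0.601, 0.001]
```

>>> {"name": "carry_out", "arguments": {"steps": [[[-0.7,-0.3,-1,0,0.06,0],[-1.4,-0.8,-2.2,0.001,0.14,0],[-2,-1.2,-3.4,0.001,0.24,0],[-2.5,-1.5,-4.2,0.002,0.34,0],[-2.7,-2,-4.3,0.003,0.44,0],[-2.8,-3.5,-4.2,0.004,0.54,0],[-3,-6,-3.5,0.004,0.6,0.001],[-3.5,-8.5,-2.5,0.004,0.601,0.001],[-4,-11.5,-1.3,0.004,0.601,0.001],[-4.6,-14.5,0.2,0.004,0.601,0.001],[-5.2,-17.5,1.7,0.004,0.601,0.001],[-5.8,-20.5,3.2,0.004,0.601,0.001],[-6.4,-23.5,4.7,0.004,0.601,0.001],[-7,-26.5,6.2,0.004,0.601,0.001],[-7.6,-29.5,7.4,0.004,0.601,0.001],[-8.2,-32,8.3,0.004,0.601,0.001],[-8.7,-34.2,8.8,0.004,0.601,0.001],[-8.9,-35.4,9.1,0.004,0.601,0.001],[-9,-35.9,9.1,0.004,0.601,0.001],[-9,-35.9,9.1,0.004,0.601,0.001]]]}}

```text
time: 6.42
ee_pos: [0.5679, -0.1423, 0.172]
eef_rot: [0.087, 0.996, -0.001, -0.001]
ft_force: [0.2, 0.5, -1.7]
width: 0.0478
grip_force: 20.0
```

>>> {"name": "carry_out", "arguments": {"steps": [[[0,0,0,0,0,0],[0,0,2,0,0,0],[0,0,4,0,0,0],[0,0,5.5,0,0,0],[0,0,6.5,0,0,0],[0,0,7,0,0,0],[0,0,7,0,0,0],[0,0,7,0,0,0]]]}}

```text
time: 7.08
ee_pos: [0.5689, -0.1407, 0.1029]
eef_rot: [0.085, 0.996, -0.001, -0.0]
ft_force: [-0.1, 0.2, -1.2]
width: 0.0475
grip_force: 20.0
```

Run:
```python
from h import *
s=r.read_state();print(s["time"],s["width"],s["ft_force"],s["joint_positions"])
pad=np.array([.5684,-.1400,.024]);Qv=rot(YB,np.array([0,0,-1.]))
rows((pad+[0,0,.0474],Qv))
q=R.from_quat(s["eef_rot"]);p=s["ee_pos"];a=-q.as_matrix()[:,2]
S=r.camera("scene");T=r.camera("top")
for n,im in(("scene",S),("top",T)):
    b=proj(n,p-.0474*a).astype(int);c=proj(n,p+.06*a).astype(int);print(n,"exp bottom",b,"top",c)
    ctr=(b+c)//2;lo=np.maximum(ctr-[45,40],0);k=im[lo[1]:lo[1]+80,lo[0]:lo[0]+90];print(lo)
    cv2.imwrite(f"pics/x_{n}.png",cv2.resize(k,None,fx=4.4,fy=4.4,interpolation=2)[:,:,::-1])
cv2.imwrite("pics/s3.png",np.hstack([cv2.imread("pics/x_scene.png"),cv2.imread("pics/x_top.png")]))
```

```text
7.0833 0.047517002410103475 [-0.1247  0.2221 -1.168 ] [-0.4388  0.4176  0.7504  1.7431 -0.3123  1.1048  1.8109]
[0.055, 0.066, 3.145, -0.002, -0.0, -0.001]
scene exp bottom [251 208] top [249 183]
[205 155]
top exp bottom [318 203] top [321 199]
[274 161]
```

View pics/s3.png

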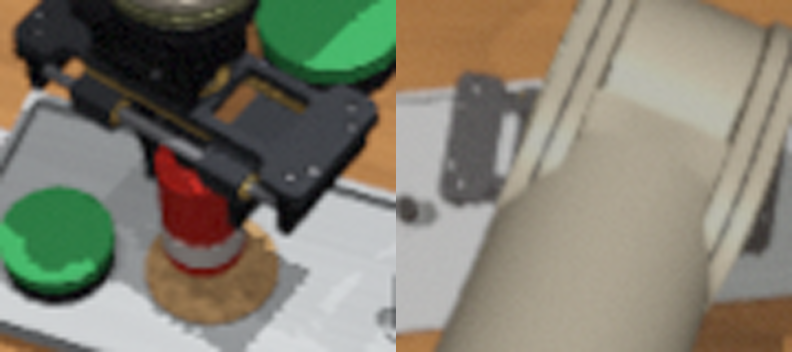

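The crop shows the bottle held about vertical over the pad, lower edge at (203,272) and pad at (210,265), with the tin at (57,240) undisturbed. Before lowering I check the height of its underside numerically.

Run:
```python
from h import *
s=r.read_state();q=R.from_quat(s["eef_rot"]);p=s["ee_pos"];a=-q.as_matrix()[:,2]
im=r.camera("scene");b=(238,185,265,222)
m=mask(im,(0,130,40),(8,255,255),b)|mask(im,(172,130,40),(180,255,255),b)
h=cv2.convexHull(cv2.findNonZero(m))[:,0];print("obs",h.min(0),h.max(0)+1)
ys,xs=np.nonzero(m)
for y in range(ys.min(),ys.max()+1): print(y,xs[ys==y].min(),xs[ys==y].max()+1,end=" | ")
print()
th=np.linspace(0,6.28,60)
for off in(0,.005,.01):
    c=np.array([proj("scene",p-(.0474+off)*a+.024*(q.apply([np.cos(t),np.sin(t),0]))) for t in th]);print(off,c.min(0),c.max(0))
c0=cen(big(mask(im,(5,60,60),(25,200,255),(230,195,275,232)))) ;print(c0)
hull=cv2.convexHull(big(mask(im,(8,60,60),(25,200,255),(230,195,275,235))));print(hull[:,0].min(0),hull[:,0].max(0)+1)
c=np.array([proj("scene",np.array([.5684,-.14,.024])+.04*np.array([np.cos(t),np.sin(t),0])) for t in th]);print("pad pred",c.min(0),c.max(0))
```

```text
obs [240 188] [260 218]
188 240 243 | 189 240 244 | 190 240 245 | 191 240 245 | 192 240 247 | 193 240 250 | 194 240 250 | 195 240 251 | 196 241 251 | 197 241 252 | 198 241 254 | 199 241 256 | 200 242 257 | 201 242 257 | 202 242 257 | 203 242 257 | 204 242 257 | 205 242 257 | 206 243 258 | 207 243 258 | 208 244 257 | 209 246 255 | 210 248 253 | Traceback (most recent call last):
  File "<stdin>", line 7, in <module>
    return umr_minimum(a, axis, None, out, keepdims, initial, where)
ValueError: zero-size array to reduction operation minimum which has no identity
```

Run:
```python
from h import *
s=r.read_state();q=R.from_quat(s["eef_rot"]);p=s["ee_pos"];a=-q.as_matrix()[:,2]
im=r.camera("scene");b=(238,185,265,222)
m=mask(im,(0,130,40),(8,255,255),b)|mask(im,(172,130,40),(180,255,255),b)
for y in range(208,220):
    x=np.nonzero(m[y])[0]
    if len(x): print(y,x.min(),x.max()+1,end=" | ")
print()
th=np.linspace(0,6.28,60)
for off in(0,.005,.01):
    c=np.array([proj("scene",p-(.0474+off)*a+.024*(q.apply([np.cos(t),np.sin(t),0]))) for t in th]);print(off,c.min(0),c.max(0))
hull=cv2.convexHull(big(mask(im,(8,60,60),(25,200,255),(230,195,275,235))));print(hull[:,0].min(0),hull[:,0].max(0)+1)
c=np.array([proj("scene",np.array([.5684,-.14,.024])+.04*np.array([np.cos(t),np.sin(t),0])) for t in th]);print("pad pred",c.min(0),c.max(0))
```

```text
208 244 257 | 209 246 255 | 210 248 252 | 212 259 260 | 213 243 259 | 214 243 259 | 215 245 258 | 216 246 256 | 217 248 255 | 
0 [242.3688 200.8173] [261.2022 216.3907]
0.005 [242.4929 201.926 ] [261.2706 217.4746]
0.01 [242.6164 203.0282] [261.3387 218.5522]
[238 205] [268 229]
pad pred [237.5436 202.751 ] [268.3518 228.4354]
```

>>> {"name": "carry_out", "arguments": {"steps": [[[0,0.1,0.8,0,0,0],[0,0.1,1.5,0,0,0],[0,0.1,2.0,0,0,0],[0,0.1,2.2,0,0,0],[0,0.1,2.2,0,0,0],[0,0.1,2.2,0,0,0]]]}}

```text
time: 7.78
ee_pos: [0.5685, -0.1403, 0.0801]
eef_rot: [0.086, 0.996, -0.001, -0.001]
ft_force: [1.0, -0.1, -2.1]
width: 0.0478
grip_force: 20.0
```

>>> {"name": "carry_out", "arguments": {"steps": [[[0,0,0.1,0,0,0],[0,0,0.2,0,0,0],[0,0,0.3,0,0,0],[0,0,0.4,0,0,0],[0,0,0.4,0,0,0],[0,0,0.4,0,0,0]]]}}

```text
time: 8.28
ee_pos: [0.5686, -0.1401, 0.0762]
eef_rot: [0.086, 0.996, -0.001, -0.001]
ft_force: [-1.3, 0.2, -1.8]
width: 0.0475
grip_force: 20.0
```

>>> {"name": "carry_out", "arguments": {"steps": [[[0,0,0.1,0,0,0],[0,0,0.2,0,0,0],[0,0,0.2,0,0,0],[0,0,0.2,0,0,0]]]}}

```text
time: 8.62
ee_pos: [0.5687, -0.1402, 0.0743]
eef_rot: [0.086, 0.996, -0.001, -0.0]
ft_force: [1.2, -0.7, -1.2]
width: 0.0477
grip_force: 20.0
```

>>> {"name": "carry_out", "arguments": {"steps": [[[0,0,0.1,0,0,0],[0,0,0.2,0,0,0],[0,0,0.2,0,0,0],[0,0,0.2,0,0,0]]]}}

```text
time: 8.95
ee_pos: [0.5692, -0.1407, 0.0739]
eef_rot: [0.086, 0.996, -0.001, 0.0]
ft_force: [-4.9, 0.9, 15.8]
width: 0.0476
grip_force: 20.0
```

>>> {"name": "carry_out", "arguments": {"steps": [[[0,0,-0.1,0,0,0],[0,0,-0.14,0,0,0],[0,0,-0.14,0,0,0],[0,0,-0.14,0,0,0]]], "squeeze": 5}}

```text
time: 9.28
ee_pos: [0.5687, -0.1404, 0.0738]
eef_rot: [0.086, 0.996, -0.001, -0.0]
ft_force: [-0.8, -1.3, 3.4]
width: 0.0479
grip_force: 5.0
```

>>> {"name": "carry_out", "arguments": {"steps": [[[0,0,0,0,0,0],[0,0,0,0,0,0],[0,0,0,0,0,0],[0,0,0,0,0,0],[0,0,0,0,0,0],[0,0,0,0,0,0],[0,0,0,0,0,0],[0,0,0,0,0,0],[0,0,0,0,0,0],[0,0,0,0,0,0]]], "hand": -1}}

```text
time: 10.12
ee_pos: [0.5686, -0.1402, 0.0737]
eef_rot: [0.086, 0.996, -0.001, -0.0]
ft_force: [-1.2, 0.3, 0.0]
width: 0.0866
grip_force: 0.0
```

>>> {"name": "carry_out", "arguments": {"steps": [[[0,0,-0.5,0,0,0],[0,0,-2,0,0,0],[0,0,-4,0,0,0],[0,0,-6.5,0,0,0],[0,0,-9,0,0,0],[0,0,-11.5,0,0,0],[0,0,-14,0,0,0],[0,0,-16,0,0,0],[0,0,-16,0,0,0]]]}}

```text
time: 10.87
ee_pos: [0.5704, -0.1407, 0.2383]
eef_rot: [0.086, 0.996, -0.001, 0.003]
ft_force: [1.1, -0.8, 0.5]
width: 0.0871
grip_force: 0.0
```

Run:
```python
from h import *
s=r.read_state();print(s["time"],s["width"],s["joint_positions"])
S=r.camera("scene");cv2.imwrite("pics/s4.png",cv2.resize(S[130:270,180:340],None,fx=4.2,fy=4.2,interpolation=2)[:,:,::-1])
Y=np.array([np.cos(.1),np.sin(.1),0]);Z=np.array([0,0,-1.])
K=np.array([.5561,-.0197,.034])
for sg in(1,-1): rows((K+[0,0,.12],rot(sg*Y,Z)))
```

```text
10.8667 0.08708980241468746 [-0.4933  0.2904  0.8077  1.5831 -0.2125  1.3541  1.737 ]
[3.432, 11.663, 8.174, 0.001, 0.004, 1.299]
[3.432, 11.663, 8.174, -0.004, 0.001, -1.843]
```

View pics/s4.png

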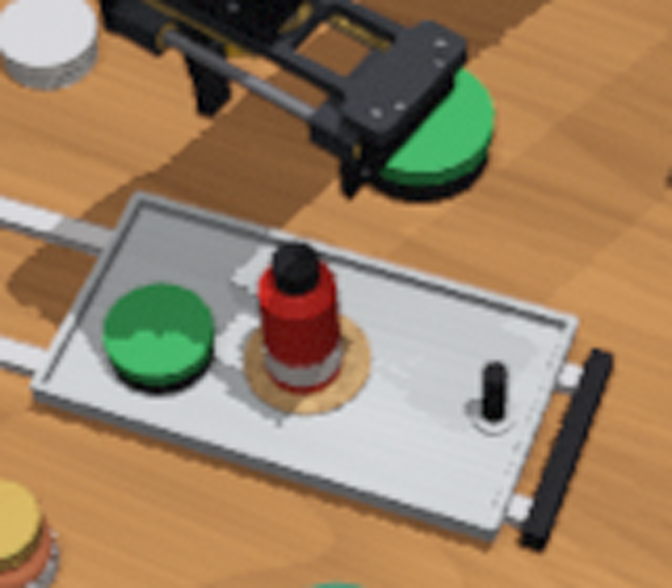

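The crop shows the bottle standing upright and centred on the cork, bottom centre at about (304,358) against pad centre (308,359). The tin is flat at (158,335) and the knob is at (494,392).

>>> {"name": "carry_out", "arguments": {"steps": [[[0.5,1.5,0,0,0,0.12],[1.2,3.5,0,0,0,0.24],[1.8,6,0,0,0,0.36],[2.4,8.5,0,0,0,0.48],[3,10.5,0,0,0,0.6],[3.4,11.6,0,0,0,0.72],[3.4,11.7,0,0,0,0.84],[3.4,11.7,0,0,0,0.96],[3.4,11.7,0,0,0,1.08],[3.4,11.7,1,0,0,1.2],[3.4,11.7,3,0,0.003,1.3],[3.4,11.7,5.5,0,0.003,1.3],[3.4,11.7,7.5,0,0.003,1.3],[3.4,11.7,8.2,0,0.003,1.3],[3.4,11.7,8.2,0,0.003,1.3],[3.4,11.7,8.2,0,0.003,1.3]]]}}

```text
time: 12.25
ee_pos: [0.5552, -0.0191, 0.1518]
eef_rot: [0.671, 0.741, -0.001, -0.001]
ft_force: [-1.2, 0.4, -0.0]
width: 0.0872
grip_force: 0.0
```

Run:
```python
from h import *
s=r.read_state();print(s["time"],s["joint_positions"])
Y=np.array([np.cos(.1),np.sin(.1),0]);Z=np.array([0,0,-1.]);K=np.array([.5561,-.0197,.034]);D=np.array([np.sin(.1),-np.cos(.1),0])
rows((K+[0,0,.06],rot(Y,Z)),(K,rot(Y,Z)),(K+.14*D,rot(Y,Z)))
S=r.camera("scene");cv2.imwrite("pics/s5.png",cv2.resize(S[130:270,210:370],None,fx=4.2,fy=4.2,interpolation=2)[:,:,::-1])
```

```text
12.25 [-0.8217  0.3233  0.929   1.7759 -0.2774  1.1849  0.2881]
[-0.065, 0.105, 5.777, -0.003, 0.0, -0.001]
[-0.064, 0.126, 11.777, -0.003, 0.0, -0.001]
[-14.064, 0.141, 11.779, -0.003, 0.0, -0.001]
```

View pics/s5.png

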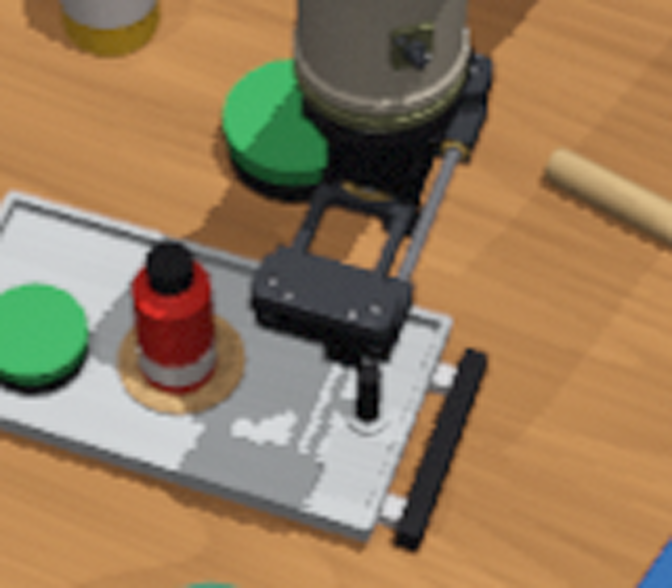

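The crop shows the gripper square over the knob at (368,392), with its body clear of the bottle. Descend and close.

>>> {"name": "carry_out", "arguments": {"steps": [[[0,0.1,2,0,0,0],[0,0.1,4,0,0,0],[0,0.1,6,0,0,0],[0,0.1,8,0,0,0],[0,0.1,9.5,0,0,0],[0,0.1,10.7,0,0,0],[0,0.1,11.5,0,0,0],[0,0.1,11.5,0,0,0],[0,0.1,11.5,0,0,0]]]}}

```text
time: 13.05
ee_pos: [0.5563, -0.0189, 0.037]
eef_rot: [0.671, 0.741, -0.001, -0.001]
ft_force: [1.0, 0.7, -0.6]
width: 0.0866
grip_force: 0.0
```

>>> {"name": "carry_out", "arguments": {"steps": [[[0,0,0,0,0,0],[0,0,0,0,0,0],[0,0,0,0,0,0],[0,0,0,0,0,0],[0,0,0,0,0,0],[0,0,0,0,0,0],[0,0,0,0,0,0],[0,0,0,0,0,0],[0,0,0,0,0,0],[0,0,0,0,0,0],[0,0,0,0,0,0],[0,0,0,0,0,0]]], "hand": 1, "squeeze": 12}}

```text
time: 14.05
ee_pos: [0.5554, -0.0189, 0.0363]
eef_rot: [0.671, 0.741, -0.001, -0.001]
ft_force: [-3.4, 0.4, 6.7]
width: 0.0157
grip_force: 12.0
```

>>> {"name": "carry_out", "arguments": {"steps": [[[-0.1,0,0,0,0,0],[-0.3,0,0,0,0,0],[-0.6,0,0,0,0,0],[-1.0,0,0,0,0,0],[-1.5,0,0,0,0,0],[-2.0,0,0,0,0,0],[-2.5,0,0,0,0,0],[-3.0,0,0,0,0,0],[-3.5,0,0,0,0,0],[-4.0,0,0,0,0,0],[-4.5,0,0,0,0,0],[-5.0,0,0,0,0,0],[-5.5,0,0,0,0,0],[-6.0,0,0,0,0,0],[-6.4,0,0,0,0,0],[-6.7,0,0,0,0,0],[-6.9,0,0,0,0,0],[-7.0,0,0,0,0,0],[-7.0,0,0,0,0,0]]]}}

```text
time: 15.63
ee_pos: [0.5621, -0.0892, 0.0363]
eef_rot: [0.671, 0.741, -0.002, -0.002]
ft_force: [-5.0, 0.1, 5.0]
width: 0.0154
grip_force: 12.0
```

>>> {"name": "carry_out", "arguments": {"steps": [[[-0.1,0,0,0,0,0],[-0.3,0,0,0,0,0],[-0.6,0,0,0,0,0],[-1.0,0,0,0,0,0],[-1.4,0,0,0,0,0],[-1.8,0,0,0,0,0],[-2.2,0,0,0,0,0],[-2.6,0,0,0,0,0],[-3.0,0,0,0,0,0],[-3.4,0,0,0,0,0],[-3.8,0,0,0,0,0],[-4.1,0,0,0,0,0],[-4.3,0,0,0,0,0],[-4.4,0,0,0,0,0],[-4.5,0,0,0,0,0],[-4.5,0,0,0,0,0]]]}}

```text
time: 16.97
ee_pos: [0.5663, -0.134, 0.0364]
eef_rot: [0.672, 0.741, -0.002, -0.002]
ft_force: [-6.5, 0.5, 5.9]
width: 0.0154
grip_force: 12.0
```

Moved 115 mm so far. I continue slowly in small steps until the stop shows in the force.

>>> {"name": "carry_out", "arguments": {"steps": [[[-0.1,0,0,0,0,0],[-0.2,0,0,0,0,0],[-0.35,0,0,0,0,0],[-0.5,0,0,0,0,0],[-0.65,0,0,0,0,0],[-0.8,0,0,0,0,0],[-0.8,0,0,0,0,0],[-0.8,0,0,0,0,0]]]}}

```text
time: 17.63
ee_pos: [0.5671, -0.142, 0.0364]
eef_rot: [0.671, 0.741, -0.002, -0.002]
ft_force: [-6.1, 0.1, 4.8]
width: 0.0154
grip_force: 12.0
```

>>> {"name": "carry_out", "arguments": {"steps": [[[-0.1,0,0,0,0,0],[-0.2,0,0,0,0,0],[-0.3,0,0,0,0,0],[-0.4,0,0,0,0,0],[-0.5,0,0,0,0,0],[-0.5,0,0,0,0,0],[-0.5,0,0,0,0,0]]]}}

```text
time: 18.22
ee_pos: [0.5675, -0.1469, 0.0363]
eef_rot: [0.671, 0.741, -0.002, -0.002]
ft_force: [-5.4, 2.8, 5.3]
width: 0.0157
grip_force: 12.0
```

>>> {"name": "carry_out", "arguments": {"steps": [[[-0.1,0,0,0,0,0],[-0.2,0,0,0,0,0],[-0.3,0,0,0,0,0],[-0.4,0,0,0,0,0],[-0.4,0,0,0,0,0],[-0.4,0,0,0,0,0]]]}}

```text
time: 18.72
ee_pos: [0.5679, -0.1502, 0.0363]
eef_rot: [0.671, 0.741, -0.001, -0.002]
ft_force: [-7.2, 2.7, 6.8]
width: 0.0155
grip_force: 12.0
```

Run:
```python
from h import *
s=r.read_state();print(s["ee_pos"],s["ft_force"])
S=r.camera("scene");cv2.imwrite("pics/s6.png",cv2.resize(S[130:270,130:330],None,fx=4,fy=4,interpolation=2)[:,:,::-1])
# tray lead edge vs end block along rails: knob start .?
print("knob travel", np.linalg.norm(s["ee_pos"][:2]-[.5554,-.0189]))
for n,im,b in(("scene",S,(130,160,175,215)),("top",r.camera("top"),(408,170,425,225))):
    c=big(mask(im,(0,0,0),(180,255,70),b));q=cv2.approxPolyDP(cv2.convexHull(c),2,True)[:,0];print(n,[(u.tolist(),plane(n,u,.022)[:2].round(4).tolist()) for u in q])
```

```text
[ 0.5679 -0.1502  0.0363] [-7.1599  2.7202  6.8215]
knob travel 0.13189280863845676
scene [([164, 167], [0.5277, -0.4365]), ([139, 208], [0.6725, -0.4226]), ([138, 204], [0.6629, -0.4321]), ([161, 167], [0.5312, -0.444])]
top [([412, 174], [0.6604, -0.4232]), ([415, 180], [0.6424, -0.4316]), ([418, 218], [0.529, -0.4374])]
```

>>> {"name": "carry_out", "arguments": {"steps": [[[-0.1,0,0,0,0,0],[-0.2,0,0,0,0,0],[-0.3,0,0,0,0,0],[-0.3,0,0,0,0,0],[-0.3,0,0,0,0,0]]]}}

```text
time: 19.23
ee_pos: [0.5679, -0.1507, 0.0361]
eef_rot: [0.671, 0.742, -0.001, -0.004]
ft_force: [-9.9, 10.6, 11.2]
width: 0.0155
grip_force: 12.0
```

>>> {"name": "carry_out", "arguments": {"steps": [[[-0.1,0,0,0,0,0],[-0.2,0,0,0,0,0],[-0.3,0,0,0,0,0],[-0.3,0,0,0,0,0],[-0.3,0,0,0,0,0]]]}}

```text
time: 19.65
ee_pos: [0.5681, -0.1525, 0.0356]
eef_rot: [0.67, 0.742, -0.0, -0.005]
ft_force: [-9.1, 14.0, 8.5]
width: 0.0154
grip_force: 12.0
```

The force along the rails has risen to 14 N, so the tray is at its stop. Release and retreat.

>>> {"name": "carry_out", "arguments": {"steps": [[[0.1,0,0,0,0,0],[0.1,0,0,0,0,0],[0.1,0,0,0,0,0],[0.1,0,0,0,0,0],[0.1,0,0,0,0,0],[0.1,0,0,0,0,0],[0.1,0,0,0,0,0],[0.1,0,0,0,0,0],[0.1,0,0,0,0,0],[0.1,0,0,0,0,0]]], "hand": -1}}

```text
time: 20.48
ee_pos: [0.5694, -0.1552, 0.0364]
eef_rot: [0.671, 0.741, -0.001, -0.001]
ft_force: [-0.1, 0.9, -0.9]
width: 0.0745
grip_force: 0.0
```

>>> {"name": "carry_out", "arguments": {"steps": [[[0.1,0,-1,0,0,0],[0.1,0,-2.5,0,0,0],[0.1,0,-4.5,0,0,0],[0.1,0,-7,0,0,0],[0.1,0,-9.5,0,0,0],[0.1,0,-12,0,0,0],[0.1,0,-14.5,0,0,0],[0.1,0,-17,0,0,0],[3,0,-19,0,0,0],[6,0,-20,0,0,0],[10,0,-20,0,0,0],[13,0,-20,0,0,0],[15,0,-20,0,0,0],[15,0,-20,0,0,0],[15,0,-20,0,0,0],[15,0,-20,0,0,0]]]}}

```text
time: 21.82
ee_pos: [0.5551, -0.007, 0.2369]
eef_rot: [0.672, 0.741, -0.001, -0.001]
ft_force: [-0.2, -0.5, -0.1]
width: 0.0867
grip_force: 0.0
```

Run:
```python
from h import *
s=r.read_state();print(s["time"],s["ee_pos"])
S=r.camera("scene");T=r.camera("top");cv2.imwrite("pics/s7.png",cv2.resize(S[130:320,120:370],None,fx=3.1,fy=3.1,interpolation=2)[:,:,::-1])
for n,im,b,bt in(("scene",S,(180,170,275,240),(150,170,225,225)),("top",T,(335,170,375,225),(372,160,410,215))):
    m=mask(im,(8,60,60),(25,200,255),b);c=cv2.convexHull(big(m));x=cv2.boundingRect(c);print(n,"pad",cen(c),x,plane(n,cen(c),.024))
print("expected pad",np.array([.5684,-.14,.024])+.1335*np.array([np.sin(.1),-np.cos(.1),0]))
```

```text
21.8167 [ 0.5551 -0.007   0.2369]
scene pad [247.3107 181.7644] (196, 170, 79, 35) [ 0.4773 -0.2032  0.024 ]
top pad [360.3954 201.1843] (348, 188, 27, 26) [ 0.5788 -0.2683  0.024 ]
expected pad [ 0.5817 -0.2728  0.024 ]
```

View pics/s7.png

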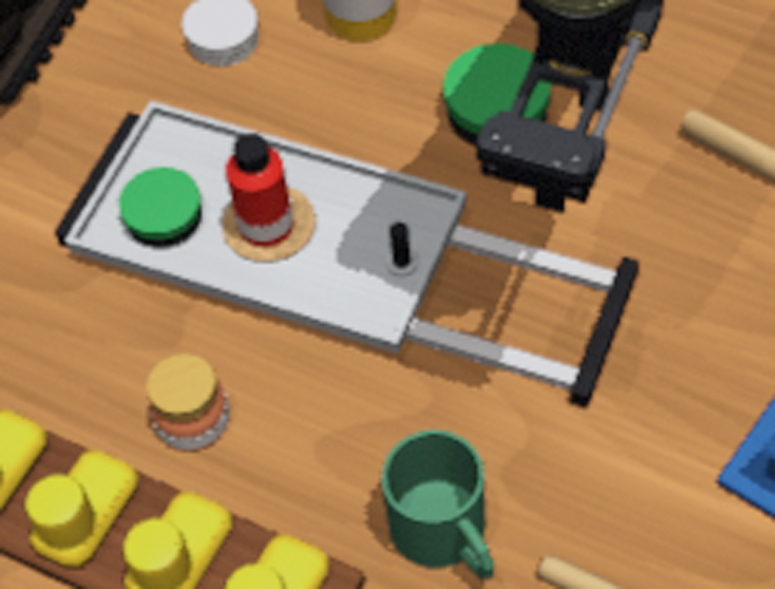

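The picture shows the tray hard against the far end block (95,180), the bottle upright on the cork (262,225), the tin flat (160,203), and the bystanders visible in this crop (jar, mug) in place. Handing in.

```bash
python3 -c "
from bench import r
print(r.close_job())"
```

```text
the job is handed in; nothing more can be done
None
```

The red bottle stands upright and let go on the cork pad, and the tray is slid to its stop by the boot with the tin still on it. I handed the job in at about 22 s; no verdict came back.

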